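Bench check of a handling trolley's hydraulic brake lever

ROBOT

A 6-joint arm with a two-finger parallel gripper is mounted at the origin on the work surface. World frame = base frame: x ahead of the robot, y to its left, z up, the work surface at z = 0. Lengths are in m, angles in degrees, forces in N, time in s.
With the tool pointing down it reaches from about 0.35 to 0.875 m from the base axis. Payload 4.2 kg.
Tool frame: the origin (TCP) lies at the very end of the fingers, on their centre line; the grasp point (between the pads) lies 19 mm behind it (r.grip_point_offset is the distance from the TCP to the grasp point, in m); z points along the fingers, y is the line along which they close (so a half turn about z gives the same grasp; the last joint's range is limited). The gripper opens to 87 mm and grips with 3 to 60 N. Pads are 19 mm wide; open, the fingers measure 117 mm over their backs; the gripper's body (75 mm by 190 mm) begins 51 mm behind the grasp point.
Start: joints at [86.322, 22.042, 0.453, 0, -68.411, -14.817], TCP at [0.198, 0.593, 0.192] pointing down, gripper open.
Joint ranges: [-179.83, 179.83], [-69.29, 118.12], [-61.27, 80.66], [-181.25, 117.63], [-171.15, -9.14], [-177.46, 177.46]. Speed limits (degrees/s): [159.86, 159.86, 180, 180, 180, 180].

INTERFACE

Orientations are given as a 3x3 rotation matrix whose columns are the frame's x, y, z axes.
In Python, from station import r, cams gives the robot as it stands. The module is installed in compiled form; this text tells all that it offers.
- The arm moves only by the shell command python3 -m handwheel 'ROWS'. ROWS is JSON, a list that holds one entry, the list of rows, each a list of 7 numbers: the turn, a rotation vector about the tool's x, y, z in units of 6 degrees (1.0 is 6 degrees), then the shift along the tool's x, y, z in m, then the finger opening in m, from 0 to 0.087. In form: [[[ax, ay, az, x, y, z, jaw], ...]]. A call has 1 to 12 rows; each row shifts and turns the commanded pose from where the row before left it, along the tool's axes as they then stand; what a row does not reach is not made up. A row lasts 1/10 s, in which the tool goes at most 50 mm and 8.59 degrees, less where a joint would pass 70% of its speed; a pose out of reach is approached as far as the arm can. A call with a gripper value outside its range is refused whole. The fingers move at their own pace and stop on an object; the grip force is fixed at half the most. Time passes only in rows, so rows that do not move let the fingers close. It gives the time, the measured TCP pose, the force, the opening and the grip force at its end, in the units of the state.
- r.sense(): the state, without advancing time (a new reading comes with each control period).
- cams.capture(name): name is "scene" or "top" or "wrist"; returns the picture (480x640x3 uint8, red, green, blue); there is no depth.
- cams.get_calibration(name): a dict with "camera_matrix" (3x3 intrinsics, pixels), "k1" (the pictures are not rectified: a ray, as slopes to the right and down, at radius r is drawn at 1 + k1 r^2 times it, then the intrinsics apply), "rvec" (rotation vector, rad) and "tvec" (3), from world to camera coordinates, as OpenCV has them; the wrist camera has in their place "T_tool_cam" (4x4, takes a point from camera to tool coordinates, whose origin is the TCP and whose axes are the flange's). Camera axes: x right, y down, z forward; pixel columns grow to the right and rows downward; lengths in m; the calibration is good to about 2 mm. A picture is of the moment at which its call begins: read the wrist's pose just before it. get_calibration takes no time and is no camera call.
- r.finish_job(): hands the job in; it is judged then, once.
The state is a dict: "time_s": time; "joints": joint angles; "joint_velocities": joint speeds; "effort": joint torques, N m; "tcp_pos": TCP position; "ee_rot": TCP orientation; "wrist_force": force on the tool from outside, world axes, zero at the start; "moment": the same for the moment, N m; "gripper_width": opening from 0.0 (shut) to 1.0 (fully open); "gripper_force": force on a finger pad.
Only numpy, scipy, OpenCV 4.12 (cv2) and the standard library are available. Lean on these libraries where they do the work, as an engineer would, in place of code of your own. Each camera call takes 0.05 s, during which the arm holds its last target. There are 200 camera calls.

TASK

The push bar of the studio's handling trolley is in the bench vice, its brake outlet plugged: check that the brake lever stops short of the bar. With the backs of the fingers, press the lever from outside right in to its firm stop and let it spring all the way out, then press it right in again and finish while still holding it pressed there. Push gently: do not pinch the lever or touch the grip behind it, and leave the things lying around where they are.

Things in the scene. Friction and masses are not known exactly. Their poses are not given: they have to be found in the camera images.
- vice: Grey bench vice on a plywood board (260 x 190 x 18 mm), fixed. Origin: middle of the board's underside, on the table. z up; y along the clamped push bar, towards its left grip; x across the bar, from the lever's side to the far side. Jaws 104 mm wide, top 171 mm above the table. Its screw and handle stick out to -x as far as -0.22 m, up to 140 mm high, within 95 mm of the vice's x axis.
- bar_mid (a point): Middle of the push bar's axis, in the jaws, 158 mm above the table; axes as the vice's. The bar is level dark steel tube, 22 mm thick, 620 mm long, along y.
- right_grip (a point): Black rubber hand grip on the push bar's -y end, 32 mm thick, 125 mm long. This is its centre, on the bar's axis, 158 mm above the table; axes as the vice's, y along the grip. The brake lever stands in front of it, on the -x side.
- brake_lever (a joint): The hydraulic brake lever's swing in rad: 0 = fully out, where its return spring puts it; grows as it is pressed towards the bar; stops firmly at 0.24, with about 18 mm still open between its ball end and the grip. It swings level. At point lever_press the return spring pushes back with about 2.6 N at 0 and 4.7 N near the stop.
- lever_press (a point): Point on the outer (-x) face of the lever's aluminium blade, half-way up, 95 mm from the pivot along the bar, 158 mm above the table. Turns with the lever: at rest its axes are the vice's, x pointing in (the way to press); it turns anticlockwise seen from above and goes 23 mm inwards to the stop. Blade 14 mm high, 8 mm thick, nearly parallel to y for 30 mm either side. 90 mm free below and out to -x.
- lever_tip (a point): Centre of the ball at the lever's free end, 16 mm across, 158 mm above the table, 42 mm from point lever_press to -y.
- lever_pivot (a point): The lever's upright pivot, 158 mm above the table, 32 mm in front (-x) of the bar's axis, next to the black fluid reservoir (its top 196 mm above the table); axes as point lever_press.
- drip_tray: Bystander, loose, to be left alone: empty steel drip tray, 130 x 155 x 18 mm, lying under the brake lever. Origin: on its underside.
- fluid_bottle: Bystander, loose, to be left alone: closed white plastic bottle, 52 mm across, 150 mm tall, standing off the free end of the lever and grip. Origin: on its underside.
- tube_offcut: Bystander, loose, to be left alone: short piece of dark steel tube standing on end, 34 mm across, 60 mm tall, on the robot's side of the lever. Origin: on its underside.
- spanner: Bystander, loose, to be left alone: steel spanner, 170 mm long, lying to the left of the vice's handle. Origin: on its underside.
- disc_stack: Bystander, loose, to be left alone: stack of three steel discs, 90 mm across, 12 mm high, under the left half of the push bar. Origin: on its underside.
- jar: Bystander, loose, to be left alone: closed glass jar, 72 mm across, 115 mm tall, on the right of the table. Origin: on its underside.
- paint_tin: Bystander, loose, to be left alone: paint tin, 98 mm across, 100 mm tall, on the right of the table. Origin: on its underside.

How it is judged:
By the outcome, as a careful person would: the job done as asked, in the order asked, and still so for the second after the job is handed in, while the arm keeps its last pose, push and grip.
It also fails if it takes over 54 s, if anything falls off the work surface, if the arm or the gripper's body presses on something with over 40 N, if the wrist force passes 120 N, or if a joint passes its speed limit or range.

## Working session

There is one attempt and no reset: what is moved stays moved. The work goes in short steps, Python scripts to look and compute and a shell command to move; the robot and the scene stay as the last step left them, time stands still between calls to the robot, and variables do not carry over. Pictures are saved under pics/ and viewed, at most 10 in all, crops included, and the job is handed in when it is done.

```bash
mkdir -p pics; python3 - <<'E'
from station import r,cams
import cv2,numpy as np
s=r.sense();print({k:np.round(v,3).tolist() for k,v in s.items()})
for n in("scene","top"):
    im=cams.capture(n);cv2.imwrite(f"pics/{n}0.png",im[:,:,::-1]);c=cams.get_calibration(n);print(n,{k:np.round(v,4).tolist() for k,v in c.items()})
print(cams.get_calibration("wrist"))
E
```

```text
{'time_s': 0.0, 'joints': [86.321, 22.09, 0.381, -0.029, -68.414, -14.817], 'joint_velocities': [-0.034, 0.079, -0.025, -0.091, 0.123, -0.011], 'effort': [-0.001, -39.067, 18.74, 4.22, 0.011, -0.0], 'tcp_pos': [0.198, 0.592, 0.191], 'ee_rot': [[0.948, -0.317, -0.001], [-0.317, -0.948, -0.002], [0.0, 0.002, -1.0]], 'wrist_force': [-0.225, 0.122, -0.135], 'moment': [-0.014, 0.004, 0.027], 'gripper_force': 0.0, 'gripper_width': 1.005}
scene {'camera_matrix': [[447.4885, 0.0, 314.6872], [0.0, 447.4885, 246.7838], [0.0, 0.0, 1.0]], 'k1': -0.0009, 'rvec': [0.6443, 2.5824, -1.1921], 'tvec': [0.4867, -0.0656, 1.3588]}
top {'camera_matrix': [[527.0755, 0.0, 316.3098], [0.0, 527.0755, 244.5266], [0.0, 0.0, 1.0]], 'k1': -0.061, 'rvec': [2.156, -2.2077, 0.122], 'tvec': [-0.02, 0.5473, 1.3537]}
{'camera_matrix': array([[396.10787264,   0.        , 319.48188188],
       [  0.        , 396.10787264, 235.5021157 ],
       [  0.        ,   0.        ,   1.        ]]), 'k1': -0.06366572718402752, 'T_tool_cam': array([[ 6.57295892e-04, -9.58017904e-01, -2.86707626e-01,
         7.94501830e-02],
       [ 9.99999566e-01,  8.18833193e-04, -4.43522394e-04,
        -4.89287263e-04],
       [ 6.59668115e-04, -2.86707210e-01,  9.58018027e-01,
        -1.92824417e-01],
       [ 0.00000000e+00,  0.00000000e+00,  0.00000000e+00,
         1.00000000e+00]])}
```

View pics/scene0.png

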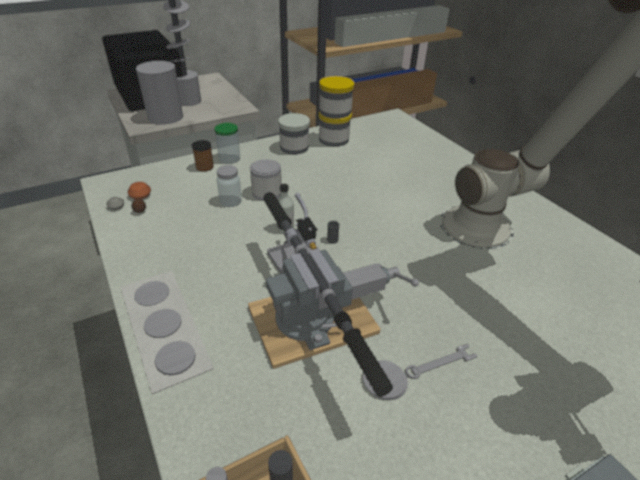

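View pics/top0.png

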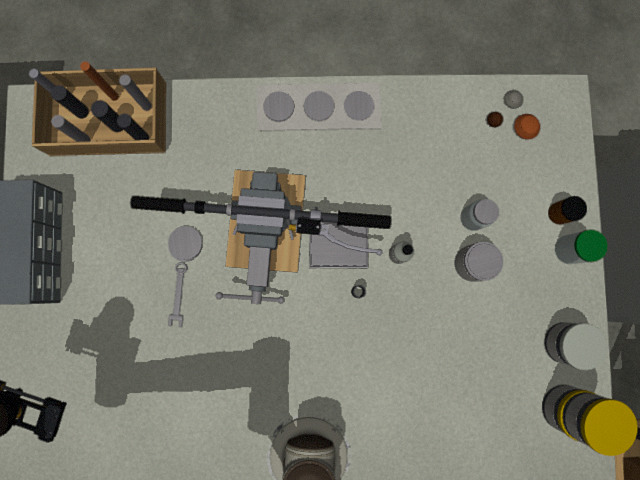

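```bash
cat >h.py <<'E'
import numpy as np,cv2
from station import r,cams
from scipy.spatial.transform import Rotation as R
def ray(n,uv,s=None):
    c=cams.get_calibration(n);K=c["camera_matrix"]
    d=np.array([(uv[0]-K[0,2])/K[0,0],(uv[1]-K[1,2])/K[1,1]]);u=d.copy()
    for _ in range(8):u=d/(1+c["k1"]*(u@u))
    v=np.array([*u,1])
    if n=="wrist":
        s=s or r.sense();T=np.eye(4);T[:3,:3]=s["ee_rot"];T[:3,3]=s["tcp_pos"];T=T@c["T_tool_cam"]
        return T[:3,3],T[:3,:3]@v
    M=R.from_rotvec(np.ravel(c["rvec"])).as_matrix();return -M.T@np.ravel(c["tvec"]),M.T@v
def at(n,uv,z,s=None):
    o,d=ray(n,uv,s);return o+d*(z-o[2])/d[2]
E
python3 - <<'E'
from h import *
im=cv2.imread("pics/top0.png")
cv2.imwrite("pics/c1.png",cv2.resize(im[190:310,280:420],None,fx=5,fy=5,interpolation=cv2.INTER_CUBIC))
for n,uv,z in[("L end",(131,202),.158),("R end",(391,222),.158),("ball",(379.5,252),.158),("bottle top",(408,250),.15),("tube",(358.5,291),.06),("handle L",(219,296),.13),("handle R",(283,300),.13)]:print(n,at("top",uv,z).round(3))
E
```

```text
L end [0.646 0.41  0.158]
R end [ 0.584 -0.21   0.158]
ball [ 0.513 -0.18   0.158]
bottle top [ 0.517 -0.249  0.15 ]
tube [ 0.423 -0.136  0.06 ]
handle L [0.418 0.205 0.13 ]
handle R [0.405 0.052 0.13 ]
```

View pics/c1.png

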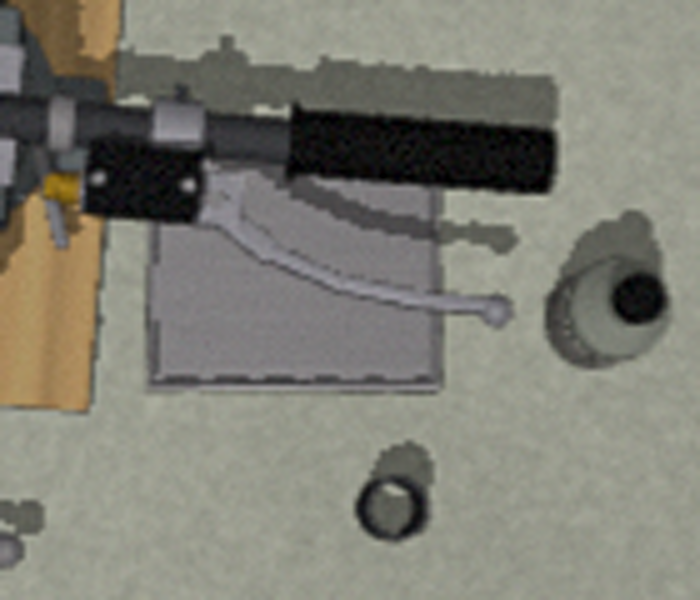

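```bash
python3 - <<'E'
from h import *
vy=np.array([.0995,.995,0]);vx=np.array([.995,-.0995,0])
ball=at("top",(379,252.4),.158);f=at("top",(361.7,251.3),.158);print("face",f.round(4),"face rel ball along y,x",(f-ball)@vy,(f-ball)@vx)
P=ball+.042*vy+vx*((f-ball)@vx);print("press",P.round(4))
s=r.sense();p=s["tcp_pos"];M=np.array(s["ee_rot"])
w=np.array([.40,.25,.29]);t=P-.06*vx;t[2]=.29
print("up",w[2]-p[2]);print((M.T@(w-p)).round(4),(M.T@(t-w)).round(4),t)
E
```

```text
face [ 0.5157 -0.1374  0.158 ] face rel ball along y,x 0.04114939707698742 -0.0005280415938485533
press [ 0.5158 -0.1366  0.158 ]
up 0.09913193921212626
[ 0.3001  0.2606 -0.0986] [0.174  0.3431 0.0007] [ 0.45607816 -0.13058542  0.29      ]
```

```bash
python3 -m handwheel '[[[0,0,0,0,0,-0.033,0],[0,0,0,0,0,-0.033,0],[0,0,0,0.03,0.026,-0.033,0],[0,0,0,0.03,0.026,0,0],[0,0,0,0.03,0.026,0,0],[0,0,0,0.03,0.026,0,0],[0,0,0,0.03,0.026,0,0],[0,0,0,0.03,0.026,0,0],[0,0,0,0.03,0.026,0,0],[0,0,0,0.03,0.026,0,0],[0,0,0,0.03,0.026,0,0],[0,0,0,0.03,0.026,0,0]]]'
python3 -m handwheel '[[[0,0,0,0.0174,0.0343,0,0],[0,0,0,0.0174,0.0343,0,0],[0,0,0,0.0174,0.0343,0,0],[0,0,0,0.0174,0.0343,0,0],[0,0,0,0.0174,0.0343,0,0],[0,0,0,0.0174,0.0343,0,0],[0,0,0,0.0174,0.0343,0,0],[0,0,0,0.0174,0.0343,0,0],[0,0,0,0.0174,0.0343,0,0],[0,0,0,0.0174,0.0343,0,0]]]'
python3 -m handwheel '[[[0,0,1.29,0,0,0,0],[0,0,1.29,0,0,0,0],[0,0,1.29,0,0,0,0],[0,0,1.29,0,0,0,0],[0,0,1.29,0,0,0,0],[0,0,1.29,0,0,0,0],[0,0,1.29,0,0,0,0],[0,0,1.29,0,0,0,0],[0,0,1.29,0,0,0,0],[0,0,1.29,0,0,0,0],[0,0,0,0,0,0,0]]]'
python3 - <<'E'
from h import *
s=r.sense();print(s["time_s"],np.round(s["tcp_pos"],4),np.round(s["ee_rot"],3),np.round(s["wrist_force"],2))
cv2.imwrite("pics/w1.png",cams.capture("wrist")[:,:,::-1])
E
```

```text
time_s: 1.3
tcp_pos: [0.3999, 0.2504, 0.2896]
ee_rot: [[0.948, -0.317, -0.0], [-0.317, -0.948, -0.0], [-0.0, 0.0, -1.0]]
wrist_force: [-0.7, 0.9, 0.5]
gripper_width: 0.032
gripper_force: 0.0
time_s: 2.3
tcp_pos: [0.4555, -0.13, 0.2896]
ee_rot: [[0.948, -0.317, -0.0], [-0.317, -0.948, 0.0], [-0.001, -0.0, -1.0]]
wrist_force: [1.5, 0.9, 0.1]
gripper_width: 0.003
gripper_force: 0.0
time_s: 3.4
tcp_pos: [0.4555, -0.1284, 0.2894]
ee_rot: [[-0.103, -0.995, -0.001], [-0.995, 0.103, 0.0], [-0.0, 0.001, -1.0]]
wrist_force: [0.6, -0.3, 0.2]
gripper_width: 0.007
gripper_force: 0.0
3.4 [ 0.4555 -0.1284  0.2894] [[-0.103 -0.995 -0.001]
 [-0.995  0.103  0.   ]
 [-0.     0.001 -1.   ]] [ 0.62 -0.27  0.19]
```

View pics/w1.png

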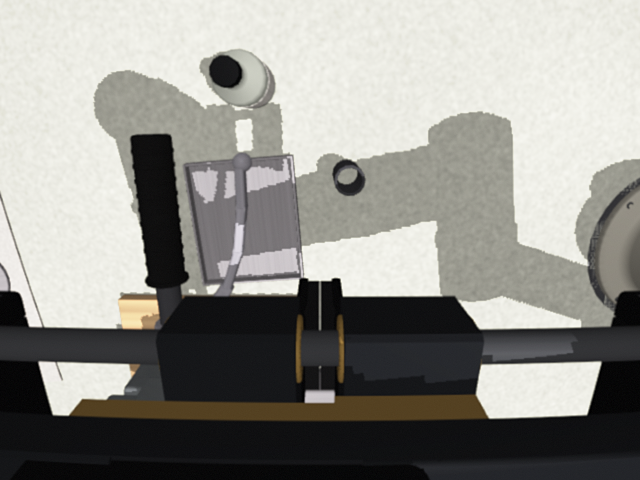

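```bash
python3 - <<'E'
from h import *
for n,uv in[("ball",(241.5,161)),("face",(246.5,200)),("face2",(246,215)),("gripfar",(152.5,136)),("gripnear",(167.5,284))]:
    print(n,at("wrist",uv,.158).round(4))
b=at("wrist",(241.5,161),.158);a=at("wrist",(152.5,136),.158);c=at("wrist",(167.5,284),.158)
y=(c-a)/np.linalg.norm(c-a);print("yaxis",y,"len",np.linalg.norm(c-a));x=np.array([y[1],-y[0],0])
s=r.sense();M=np.array(s["ee_rot"])
for uv in[(246.5,190),(246.5,200),(246,215),(243,230)]:
    d=at("wrist",uv,.158)-b;print(uv,d@y,d@x)
P=b+.042*y;print("P",P,"in tool",M.T@(P-s["tcp_pos"]))
E
```

```text
ball [ 0.5149 -0.1789  0.158 ]
face [ 0.5156 -0.1465  0.158 ]
face2 [ 0.518  -0.1338  0.158 ]
gripfar [ 0.5838 -0.2065  0.158 ]
gripnear [ 0.5984 -0.078   0.158 ]
yaxis [0.11250558 0.99365109 0.        ] len 0.12934850752209645
(246.5, 190) 0.023820396193810364 -0.0032118433424411334
(246.5, 200) 0.03226450943441952 -0.0028937169085659978
(246, 215) 0.04516046895257113 -0.001974708619051795
(243, 230) 0.05836927277080471 0.0011201556505388787
P [ 0.51961679 -0.13717426  0.158     ] in tool [ 0.00235465 -0.06469298  0.13141075]
```

```bash
python3 -m handwheel '[[[0,0,0,0.004,0,0.03,0],[0,0,0,0,0,0.03,0],[0,0,0,0,0,0.03,0],[0,0,0,0,0,0.03,0],[0,0,0,0,0,0.03,0],[0,0,0,0,-0.01,0,0],[0,0,0,0,-0.01,0,0],[0,0,0,0,-0.01,0,0],[0,0,0,0,0,0,0],[0,0,0,0,0,0,0],[0,0,0,0,0,0,0]]]'
python3 - <<'E'
from h import *
s=r.sense();print(np.round(s["tcp_pos"],4),np.round(s["wrist_force"],2))
cv2.imwrite("pics/w2.png",cams.capture("wrist")[:,:,::-1])
E
```

```text
time_s: 4.55
tcp_pos: [0.4853, -0.1355, 0.1404]
ee_rot: [[-0.103, -0.995, 0.001], [-0.995, 0.103, 0.0], [-0.0, -0.001, -1.0]]
wrist_force: [-1.0, 0.0, 0.3]
gripper_width: 0.004
gripper_force: 0.0
[ 0.4853 -0.1355  0.1404] [-0.97  0.05  0.33]
```

View pics/w2.png

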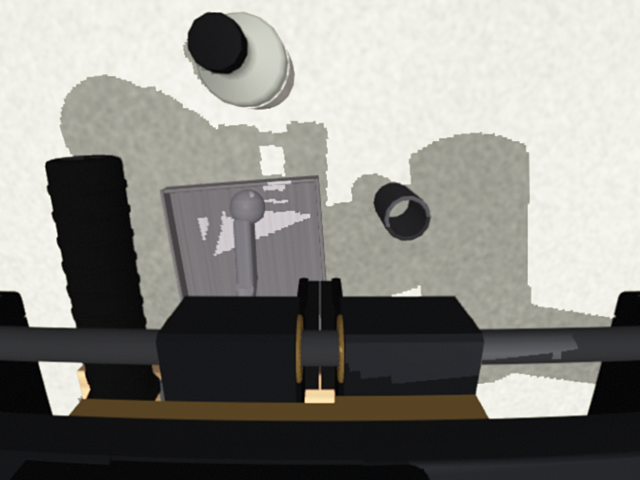

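```bash
python3 -m handwheel '[[[0,0,0,0,-0.004,0,0],[0,0,0,0,-0.004,0,0],[0,0,0,0,-0.004,0,0],[0,0,0,0,0,0,0],[0,0,0,0,0,0,0]]]'|grep -E "tcp|wrist"
python3 -m handwheel '[[[0,0,0,0,-0.002,0,0],[0,0,0,0,-0.002,0,0],[0,0,0,0,0,0,0],[0,0,0,0,0,0,0]]]'|grep -E "tcp|wrist"
python3 -m handwheel '[[[0,0,0,0,-0.002,0,0],[0,0,0,0,-0.002,0,0],[0,0,0,0,0,0,0],[0,0,0,0,0,0,0]]]'|grep -E "tcp|wrist"
python3 -m handwheel '[[[0,0,0,0,-0.002,0,0],[0,0,0,0,-0.002,0,0],[0,0,0,0,0,0,0],[0,0,0,0,0,0,0]]]'|grep -E "tcp|wrist"
```

```text
tcp_pos: [0.4972, -0.1367, 0.1396]
wrist_force: [-0.5, -0.8, -0.6]
tcp_pos: [0.5012, -0.1371, 0.1398]
wrist_force: [0.4, 0.2, 0.5]
tcp_pos: [0.5052, -0.1375, 0.1398]
wrist_force: [-0.1, 0.9, -0.5]
tcp_pos: [0.5092, -0.138, 0.1398]
wrist_force: [0.1, -0.7, 0.3]
```

```bash
python3 -m handwheel '[[[0,0,0,0,-0.002,0,0],[0,0,0,0,-0.002,0,0],[0,0,0,0,0,0,0],[0,0,0,0,0,0,0]]]'|grep -E "tcp|wrist"
python3 - <<'E'
from h import *
for i in range(3):
    im=cams.capture("wrist");print(np.round(r.sense()["wrist_force"],2))
cv2.imwrite("pics/w3.png",im[:,:,::-1])
E
```

```text
tcp_pos: [0.5131, -0.1384, 0.1397]
wrist_force: [0.1, 0.2, 0.3]
[-0.18 -0.45 -0.79]
[-0.5   0.3  -0.05]
[ 0.08  0.21 -0.62]
```

View pics/w3.png

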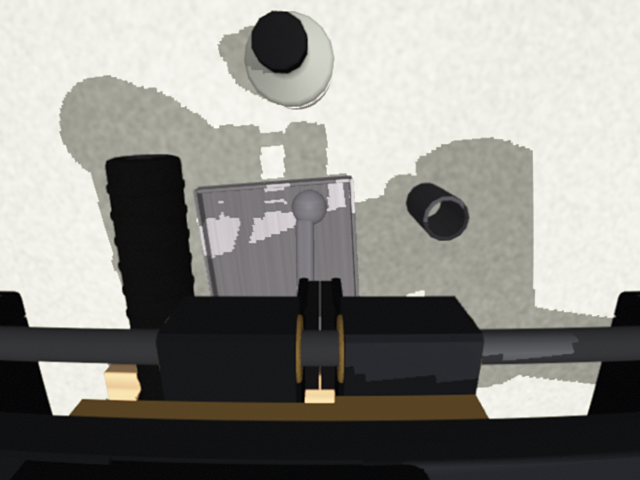

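```bash
python3 - <<'E'
from h import *
s=r.sense();c=cams.get_calibration("wrist");T=c["T_tool_cam"];K=c["camera_matrix"]
for p in[(0,0,0),(.0095,-.015,0),(.0095,-.01,0),(.0095,-.01,-.02),(.0095,-.015,-.02),(.0095,-.01,-.05)]:
    q=np.linalg.inv(T)@[*p,1];u=K@(q[:3]/q[2]);print(p,u[:2].round(1),q[2].round(3))
print("ball",at("wrist",(308,207),.158).round(4))
M=np.array(s["ee_rot"])
for uv in[(308,207),(313.5,250),(314,275),(298,250),(298,275)]:
    print(uv,(M.T@(at("wrist",uv,.158)-s["tcp_pos"])).round(4))
E
```

```text
(0, 0, 0) [320.5 273.4] 0.207
(0.0095, -0.015, 0) [291.5 256.3] 0.205
(0.0095, -0.01, 0) [301.2 256.3] 0.205
(0.0095, -0.01, -0.02) [299.2 270.8] 0.185
(0.0095, -0.015, -0.02) [288.6 270.8] 0.185
(0.0095, -0.01, -0.05) [295.4 299.1] 0.157
ball [ 0.5147 -0.1784  0.158 ]
(308, 207) [ 0.0396 -0.0057 -0.0182]
(313.5, 250) [ 0.0192 -0.0033 -0.0182]
(314, 275) [ 0.0066 -0.0031 -0.0182]
(298, 250) [ 0.0192 -0.0105 -0.0182]
(298, 275) [ 0.0066 -0.0107 -0.0182]
```

```bash
python3 - <<'E'
import cv2
im=cv2.imread("pics/w3.png")
cv2.imwrite("pics/c3.png",cv2.convertScaleAbs(cv2.resize(im[230:410,250:390],None,fx=4,fy=3.3,interpolation=cv2.INTER_CUBIC),alpha=1.8,beta=20))
s=cv2.imread("pics/scene0.png")
E
```

```text
(no output)
```

View pics/c3.png

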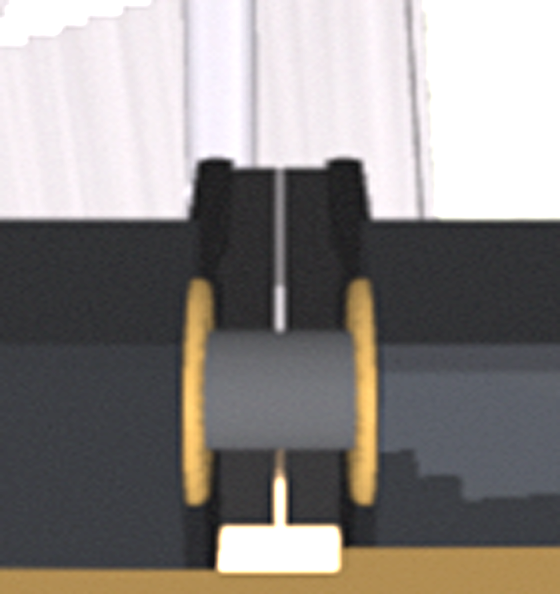

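```bash
python3 - <<'E'
from h import *
im=cams.capture("scene")[:,:,::-1].copy();s=r.sense();c=cams.get_calibration("scene")
M=np.array(s["ee_rot"]);p=np.array(s["tcp_pos"])
pts=np.array([p,p+M@[0,0,-.07],[.5147,-.1784,.158],[.5158,-.1366,.158]])
u,_=cv2.projectPoints(pts,c["rvec"],c["tvec"],c["camera_matrix"],np.array([c["k1"],0,0,0]));u=u[:,0];print(u.round(1))
x0,y0=int(u[0,0])-50,int(u[0,1])-55
k=7;z=cv2.resize(im[y0:y0+85,x0:x0+110],None,fx=k,fy=k,interpolation=cv2.INTER_CUBIC)
z=cv2.convertScaleAbs(z,alpha=1.6,beta=20)
for (a,b),col in zip(u,[(0,0,255),(0,255,255),(0,255,0),(255,0,0)]):cv2.circle(z,(int((a+.5-x0)*k),int((b+.5-y0)*k)),4,col,-1)
cv2.imwrite("pics/s4.png",z)
E
```

```text
[[304.2 208.3]
 [304.3 185.4]
 [296.7 195. ]
 [303.6 203.1]]
```

View pics/s4.png

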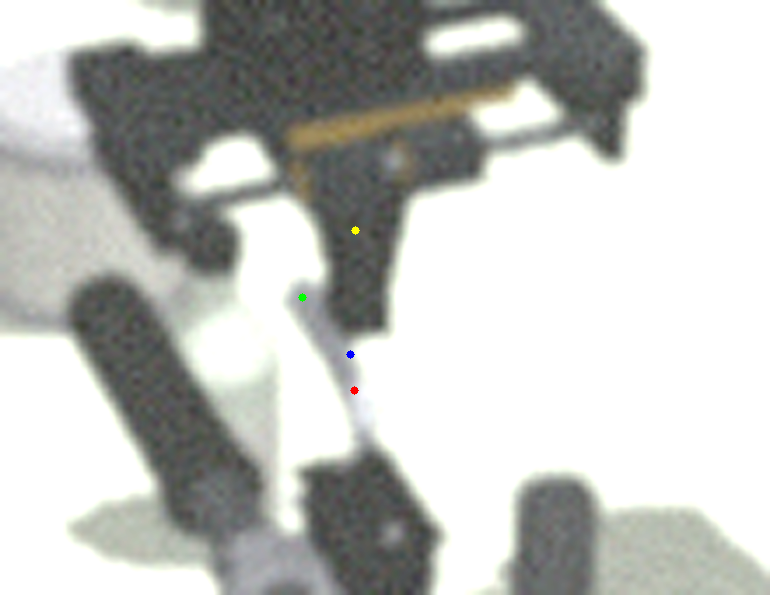

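The wrist and scene views agree that the real fingertip is about 28 mm above the reported TCP, so it's passing over the blade. I'll back off, go lower and come in again.

```bash
python3 -m handwheel '[[[0,0,0,0,0.01,0,0],[0,0,0,0,0.01,0,0],[0,0,0,0,0.01,0,0],[0,0,0,0,0,0,0],[0,0,0,0,0,0.01,0],[0,0,0,0,0,0.01,0],[0,0,0,0,0,0.01,0],[0,0,0,0,0,0,0],[0,0,0,0,0,0,0]]]'|grep -E "time|tcp|wrist"
python3 -m handwheel '[[[0,0,0,0,-0.004,0,0],[0,0,0,0,-0.004,0,0],[0,0,0,0,-0.004,0,0],[0,0,0,0,0,0,0],[0,0,0,0,0,0,0]]]'|grep -E "tcp|wrist"
python3 -m handwheel '[[[0,0,0,0,-0.002,0,0],[0,0,0,0,-0.002,0,0],[0,0,0,0,0,0,0],[0,0,0,0,0,0,0]]]'|grep -E "tcp|wrist"
python3 -m handwheel '[[[0,0,0,0,-0.002,0,0],[0,0,0,0,-0.002,0,0],[0,0,0,0,0,0,0],[0,0,0,0,0,0,0]]]'|grep -E "tcp|wrist"
python3 -m handwheel '[[[0,0,0,0,-0.002,0,0],[0,0,0,0,-0.002,0,0],[0,0,0,0,0,0,0],[0,0,0,0,0,0,0]]]'|grep -E "tcp|wrist"
```

```text
time_s: 7.8
tcp_pos: [0.4832, -0.1354, 0.1092]
wrist_force: [0.2, -0.3, 1.0]
tcp_pos: [0.4953, -0.1365, 0.1098]
wrist_force: [-0.8, -0.2, 0.3]
tcp_pos: [0.4992, -0.1369, 0.1098]
wrist_force: [-0.1, 0.0, 0.2]
tcp_pos: [0.5032, -0.1373, 0.1098]
wrist_force: [0.1, -0.5, 0.3]
tcp_pos: [0.5064, -0.1378, 0.1097]
wrist_force: [-2.7, 0.6, 2.3]
```

```bash
python3 -m handwheel '[[[0,0,0,0,-0.002,0,0],[0,0,0,0,-0.002,0,0],[0,0,0,0,0,0,0],[0,0,0,0,0,0,0],[0,0,0,0,0,0,0]]]'|grep -E "tcp|wrist"
python3 - <<'E'
from h import *
a=[]
for i in range(4):
    im=cams.capture("wrist");a.append(r.sense()["wrist_force"])
print(np.mean(a,0))
cv2.imwrite("pics/w5.png",im[:,:,::-1])
E
```

```text
tcp_pos: [0.5104, -0.1385, 0.1095]
wrist_force: [-4.3, -2.3, 0.6]
[-4.45379903 -3.33435688  1.2025797 ]
```

View pics/w5.png

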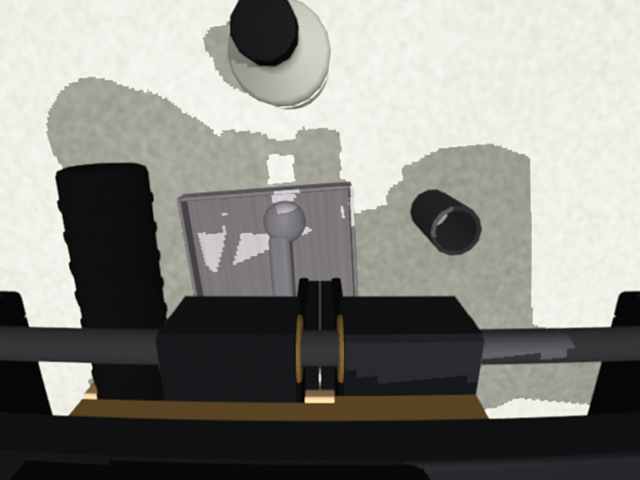

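```bash
python3 -m handwheel '[[[0,0,-0.2,0.001,0,0,0],[0,0,-0.2,0.001,0,0,0],[0,0,-0.2,0.0006,-0.002,0,0],[0,0,-0.2,0.0006,-0.002,0,0],[0,0,-0.2,0.0006,-0.002,0,0],[0,0,0,0,0,0,0],[0,0,0,0,0,0,0],[0,0,0,0,0,0,0]]]'|grep -E "tcp|wrist"
python3 -m handwheel '[[[0,0,-0.2,0.0005,-0.002,0,0],[0,0,-0.2,0.0005,-0.002,0,0],[0,0,-0.2,0.0005,-0.002,0,0],[0,0,0,0,0,0,0],[0,0,0,0,0,0,0],[0,0,0,0,0,0,0]]]'|grep -E "tcp|wrist"
```

```text
tcp_pos: [0.5164, -0.1426, 0.1096]
wrist_force: [-4.1, -2.8, 0.1]
tcp_pos: [0.5219, -0.1445, 0.1097]
wrist_force: [-5.1, -3.8, 0.4]
```

```bash
python3 -m handwheel '[[[0,0,-0.2,0.001,-0.001,0,0],[0,0,-0.2,0.001,-0.001,0,0],[0,0,0,0,0,0,0],[0,0,0,0,0,0,0]]]'|grep -E "tcp|wrist"
python3 -m handwheel '[[[0,0,-0.1,0.0005,-0.001,0,0],[0,0,-0.1,0.0005,-0.001,0,0],[0,0,0,0,0,0,0],[0,0,0,0,0,0,0]]]'|grep -E "tcp|wrist"
python3 -m handwheel '[[[0,0,0,0,-0.001,0,0],[0,0,0,0,0,0,0],[0,0,0,0,0,0,0]]]'|grep -E "tcp|wrist"
python3 -m handwheel '[[[0,0,0,0,-0.001,0,0],[0,0,0,0,0,0,0],[0,0,0,0,0,0,0]]]'|grep -E "time|tcp|wrist"
```

```text
tcp_pos: [0.5244, -0.1459, 0.1097]
wrist_force: [-3.9, -2.8, -0.2]
tcp_pos: [0.5264, -0.1468, 0.1097]
wrist_force: [-5.4, -5.0, 0.9]
tcp_pos: [0.5271, -0.147, 0.1097]
wrist_force: [-4.4, -4.0, 0.3]
time_s: 13.0
tcp_pos: [0.5279, -0.1471, 0.1097]
wrist_force: [-5.6, -4.9, 2.2]
```

```bash
python3 -m handwheel '[[[0,0,0,0,-0.001,0,0],[0,0,0,0,0,0,0],[0,0,0,0,0,0,0]]]'|grep -E "tcp|wrist"
python3 -m handwheel '[[[0,0,0,0,-0.001,0,0],[0,0,0,0,0,0,0],[0,0,0,0,0,0,0]]]'|grep -E "tcp|wrist"
python3 -m handwheel '[[[0,0,0,0,-0.001,0,0],[0,0,0,0,0,0,0],[0,0,0,0,0,0,0]]]'|grep -E "time|tcp|wrist"
python3 - <<'E'
from h import *
s=r.sense();im=cams.capture("wrist");cv2.imwrite("pics/w6.png",im[:,:,::-1]);print(np.round(s["ee_rot"],3))
g=cv2.GaussianBlur(cv2.cvtColor(im,cv2.COLOR_RGB2GRAY),(5,5),0)
print(cv2.HoughCircles(g[150:290,200:340],cv2.HOUGH_GRADIENT,1.5,40,param1=80,param2=15,minRadius=14,maxRadius=26))
E
```

```text
tcp_pos: [0.5288, -0.1471, 0.1097]
wrist_force: [-5.6, -6.1, 0.8]
tcp_pos: [0.5292, -0.1471, 0.1096]
wrist_force: [-6.5, -6.1, 1.6]
time_s: 13.9
tcp_pos: [0.5292, -0.1471, 0.1096]
wrist_force: [-8.3, -5.7, 2.8]
[[ 0.127 -0.992 -0.006]
 [-0.992 -0.127 -0.002]
 [ 0.001  0.007 -1.   ]]
[[[ 86.25  66.75  20.15]
  [ 44.25  89.25  23.45]
  [128.25  65.25  20.  ]
  [ 84.75  21.75  20.15]
  [ 15.75  15.75  17.  ]]]
```

```bash
python3 -m handwheel '[[[0,0,0,0,-0.001,0,0],[0,0,0,0,-0.001,0,0],[0,0,0,0,0,0,0],[0,0,0,0,0,0,0],[0,0,0,0,0,0,0]]]'|grep -E "time|tcp|wrist"
python3 - <<'E'
from h import *
b=at("wrist",(286,217),.158);d=b-np.array([.5148,-.1786,.158]);vy=np.array([.106,.994,0]);vx=np.array([.994,-.106,0]);print(b,d@vx,d@vy)
E
```

```text
time_s: 14.45
tcp_pos: [0.5292, -0.1471, 0.1095]
wrist_force: [-12.6, -6.6, 5.2]
[ 0.54812576 -0.18779373  0.158     ] 0.034100337062474596 -0.005606034270617015
```

View pics/w6.png

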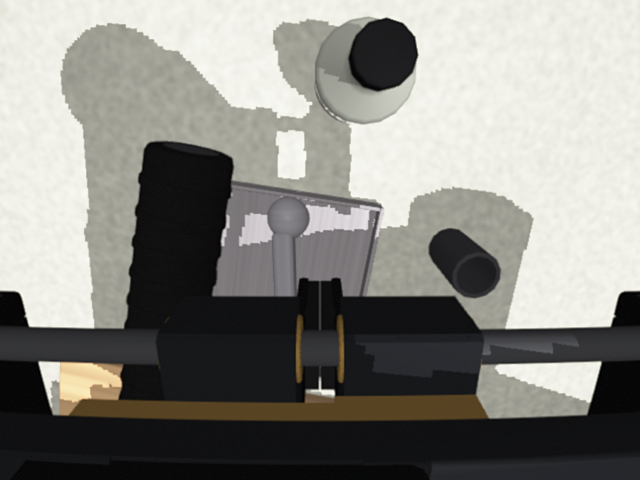

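```bash
python3 -m handwheel '[[[0,0,0,0,0.003,0,0],[0,0,0.2,-0.0007,0.0035,0,0],[0,0,0.2,-0.0007,0.0035,0,0],[0,0,0.2,-0.0007,0.0035,0,0],[0,0,0.2,-0.0007,0.0035,0,0],[0,0,0.2,-0.0007,0.0035,0,0],[0,0,0.2,-0.0007,0.0035,0,0],[0,0,0.2,-0.0007,0.0035,0,0],[0,0,0.2,-0.0007,0.0035,0,0],[0,0,0.2,-0.0007,0.0035,0,0],[0,0,0.2,-0.0007,0.0035,0,0],[0,0,0.2,-0.0007,0.0035,0,0]]]'|grep -E "tcp|wrist"
python3 -m handwheel '[[[0,0,0,0,0,0,0],[0,0,0,0,0,0,0],[0,0,0,0,0,0,0],[0,0,0,0,0,0,0],[0,0,0,0,0,0,0],[0,0,0,0,0,0,0]]]'|grep -E "time|tcp|wrist"
python3 - <<'E'
from h import *
s=r.sense();im=cams.capture("wrist");cv2.imwrite("pics/w7.png",im[:,:,::-1]);print(np.round(s["ee_rot"],3))
g=cv2.GaussianBlur(cv2.cvtColor(im,cv2.COLOR_RGB2GRAY),(5,5),0)
for c in cv2.HoughCircles(g[150:290,180:320],cv2.HOUGH_GRADIENT,1.5,30,param1=80,param2=15,minRadius=14,maxRadius=26)[0]:
    print(c+[180,150,0],at("wrist",(c[0]+180,c[1]+150),.158,s).round(4))
t=cams.capture("top");a=cv2.imread("pics/top0.png")[:,:,::-1];d=cv2.absdiff(t,a).max(2)
q=t[240:262,366:392];print("top ball region diff",d[246:258,372:386].max(), "rest tray/bottle diff",(d[235:265,400:418]>60).sum())
E
```

```text
tcp_pos: [0.4927, -0.1389, 0.11]
wrist_force: [0.2, -0.2, 0.1]
time_s: 16.25
tcp_pos: [0.4926, -0.1389, 0.1098]
wrist_force: [-0.6, -0.4, 0.6]
[[-0.103 -0.995 -0.   ]
 [-0.995  0.103 -0.   ]
 [ 0.     0.    -1.   ]]
[252.75       231.75        21.79999924] [ 0.5146 -0.1781  0.158 ]
[285.75       215.25        23.45000076] [ 0.5012 -0.1832  0.158 ]
[269.25       171.75        25.10000038] [ 0.5052 -0.2     0.158 ]
[281.25       260.25        20.14999962] [ 0.5053 -0.1655  0.158 ]
top ball region diff 113 rest tray/bottle diff 51
```

```bash
python3 -m handwheel '[[[0,0,-0.2,0.0008,-0.0035,0,0],[0,0,-0.2,0.0008,-0.0035,0,0],[0,0,-0.2,0.0008,-0.0035,0,0],[0,0,-0.2,0.0008,-0.003,0,0],[0,0,-0.2,0.0008,-0.003,0,0],[0,0,-0.2,0.0008,-0.003,0,0],[0,0,-0.2,0.0008,-0.003,0,0],[0,0,-0.2,0.0008,-0.003,0,0],[0,0,-0.2,0.0008,-0.003,0,0],[0,0,-0.2,0.0008,-0.003,0,0],[0,0,-0.2,0.0008,-0.002,0,0],[0,0,0,0,0,0,0]]]'|grep -E "tcp|wrist"
python3 -m handwheel '[[[0,0,0,0,-0.001,0,0],[0,0,0,0,-0.001,0,0],[0,0,0,0,0,0,0],[0,0,0,0,0,0,0]]]'|grep -E "time|tcp|wrist"
python3 -m handwheel '[[[0,0,0,0,-0.001,0,0],[0,0,0,0,-0.001,0,0],[0,0,0,0,0,0,0],[0,0,0,0,0,0,0]]]'|grep -E "time|tcp|wrist"
```

```text
tcp_pos: [0.5237, -0.1493, 0.1092]
wrist_force: [-6.0, -4.5, 1.6]
time_s: 17.95
tcp_pos: [0.5253, -0.149, 0.1092]
wrist_force: [-5.1, -5.3, 1.1]
time_s: 18.35
tcp_pos: [0.5272, -0.1489, 0.1092]
wrist_force: [-5.9, -5.7, 1.6]
```

```bash
python3 -m handwheel '[[[0,0,0,0,-0.001,0,0],[0,0,0,0,-0.001,0,0],[0,0,0,0,0,0,0],[0,0,0,0,0,0,0]]]'|grep -E "time|tcp|wrist"
python3 -m handwheel '[[[0,0,0,0,-0.001,0,0],[0,0,0,0,-0.001,0,0],[0,0,0,0,0,0,0],[0,0,0,0,0,0,0]]]'|grep -E "time|tcp|wrist"
python3 -m handwheel '[[[0,0,0,0,-0.001,0,0],[0,0,0,0,0,0,0],[0,0,0,0,0,0,0]]]'|grep -E "time|tcp|wrist"
```

```text
time_s: 18.75
tcp_pos: [0.529, -0.1487, 0.1092]
wrist_force: [-5.4, -5.6, 1.3]
time_s: 19.15
tcp_pos: [0.5291, -0.1488, 0.1091]
wrist_force: [-8.9, -6.2, 4.3]
time_s: 19.45
tcp_pos: [0.529, -0.1487, 0.109]
wrist_force: [-11.1, -6.7, 5.4]
```

```bash
python3 -m handwheel '[[[0,0,0,0,-0.0005,0,0],[0,0,0,0,0,0,0],[0,0,0,0,0,0,0],[0,0,0,0,0,0,0],[0,0,0,0,0,0,0]]]'|grep -E "time|tcp|wrist"
python3 - <<'E'
from h import *
s=r.sense();im=cams.capture("wrist")
g=cv2.GaussianBlur(cv2.cvtColor(im,cv2.COLOR_RGB2GRAY),(5,5),0)
ok=False
for c in cv2.HoughCircles(g[150:290,200:340],cv2.HOUGH_GRADIENT,1.5,30,param1=80,param2=15,minRadius=14,maxRadius=26)[0]:
    b=at("wrist",(c[0]+200,c[1]+150),.158,s);print(b.round(4));ok|=np.linalg.norm(b-[.5481,-.1878,.158])<.004
print(ok)
if ok:print(r.finish_job())
E
```

```text
time_s: 19.95
tcp_pos: [0.529, -0.1487, 0.109]
wrist_force: [-12.4, -5.4, 5.9]
[ 0.5478 -0.1873  0.158 ]
[ 0.5629 -0.1855  0.158 ]
[ 0.5361 -0.1755  0.158 ]
[ 0.5607 -0.2072  0.158 ]
[ 0.5752 -0.2032  0.158 ]
[ 0.536  -0.1882  0.158 ]
[ 0.5429 -0.2039  0.158 ]
True
the job is handed in; nothing more can be done
None
```

I pressed the brake lever to its firm stop, let it spring fully out, then pressed it to the stop again and handed the job in at about 20 s with it still held there (about 12 N inward); at the stop its ball end stayed clear of the grip, and nothing else was touched as far as I could tell, though I made no final check of the loose items.

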